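# Fit the adjustable wrench and tighten the fixture nut

### The arm

A 7-joint arm with a two-finger parallel gripper is mounted at the origin on the work surface. World frame = base frame: x ahead of the robot, y to its left, z up, the work surface at z = 0. Lengths are in m, angles in rad, forces in N, time in s.
With the tool pointing down it reaches from about 0.35 to 0.775 m from the base axis. Payload 3.1 kg.
Tool frame: the origin (TCP) lies at the very end of the fingers, on their centre line; the grasp point (between the pads) lies 19 mm behind it; z points along the fingers, y is the line along which they close (so a half turn about z gives the same grasp; the last joint's range is limited). The gripper opens to 85 mm and grips with 20 to 120 N. Pads are 22 mm wide; open, the fingers measure 114 mm over their backs; the gripper's body (76 mm by 85 mm) begins 54 mm behind the grasp point. The pads swing forward as they close: fully open they stand 13 mm farther back than shut.
Start: joints at [1.293, 0.311, 0.014, 1.512, -0.004, 1.319, -0.027], TCP at [0.129, -0.535, 0.231] pointing down, gripper open.
Joint ranges: [-2.7, 2.7], [-0.3, 1.91], [-1.27, 1.3], [0.12, 2.57], [-1.44, 4.58], [0.2, 2.03], [-3.05, 3.05]. Speed limits (rad/s): [2.79, 2.79, 3.14, 3.14, 3.14, 3.14, 3.14].

### API

Orientations are given as a 3x3 rotation matrix whose columns are the frame's x, y, z axes.
In Python, from cell import robot, jaws, kinematics, capture, camera_params gives the robot as it stands. Calls block until the motion is done:
- robot.move_to(position, orientation): joint-space move of the TCP to a pose.
- robot.move_l(position, frame=None, max_speed=0.15, threshold=None): straight line of the TCP; frame=None keeps the orientation; max_speed is the mean speed in m/s. With threshold (N) it stops when the force on the tool has changed by that much, and returns True; else False.
- robot.goto_joints(angles): joint-space move.
- jaws.ungrasp() and jaws.clamp(grip_force=None): open the fingers fully, or close them until they stop; grip_force is the grip in N (None keeps the last).
- robot.sleep(seconds).
- kinematics.ik(position, orientation): joint angles nearest the present ones, or None.
- capture(name): name is "scene" or "top" or "wrist"; returns the picture (384x512x3 uint8, blue, green, red); there is no depth.
- camera_params(name): a dict with "fx", "fy", "cx", "cy" (pixels), "pose" (4x4, takes a point from camera to world coordinates); the wrist camera has in their place "T_tool_cam" (4x4, takes a point from camera to tool coordinates, whose origin is the TCP and whose axes are the flange's). Camera axes: x right, y down, z forward; pixel columns grow to the right and rows downward; lengths in m; the calibration is good to about 2 mm. A picture is of the moment at which its call begins: read the wrist's pose just before it. camera_params takes no time and is no camera call.
A pose or a line that the arm cannot do raises robot.Unreachable and nothing moves.
- robot.sign_off(): hands the job in; it is judged then, once.
Readings, each from a call of its own:
- robot.current_time_s(): time.
- robot.current_joints(): joint angles.
- robot.current_joint_velocities(): joint speeds.
- robot.current_tau(): joint torques, N m.
- robot.current_eef_pos(): TCP position.
- robot.current_tool_rot(): TCP orientation.
- robot.current_force(): force on the tool from outside, world axes, zero at the start.
- robot.current_ft_torque(): the same for the moment, N m.
- robot.current_width(): finger opening in m.
- robot.current_gripper_force(): force on a finger pad.
Only numpy, scipy, OpenCV 4.12 (cv2) and the standard library are available. Lean on these libraries where they do the work, as an engineer would, in place of code of your own. Each camera call takes 0.05 s, during which the arm holds its last target. There are 200 camera calls.

### The job

The larger adjustable wrench already sits loosely around the big nut on the steel fixture plate. Roll its worm (not the jaw itself) until the jaws just fit the nut, then pull the wrench handle round to tighten the nut clockwise by an eighth of a turn (45 degrees). Leave the wrench on the nut.

Things in the scene. Friction and masses are not known exactly. Their poses are not given: they have to be found in the camera images.
- worm_top (a point): Mid-top of the big wrench's knurled worm, a roller (radius 14 mm, 26 mm long, axle along y) 10 mm proud of the head, 60 mm above the bench; nut axis 50 mm along +x, 10 mm to -y. Axes: x handle to jaws, y to the sliding jaw, z up. A closed fingertip pressed on it (5-15 N) and dragged along +x rolls it by friction and closes the jaw 1 mm per 2 mm (about 4 N); it slips once snug, stays put.
- jaw (a joint): Opening of the sliding jaw in m beyond the nut's size: 0 when the jaws touch the nut on both sides (30 mm across flats), 0.008 when 8 mm too wide. It starts between 0.005 and 0.009; below 0.0025 is a good fit. Jaws and head are 20 mm thick, top 50 mm above the bench.
- handle (a point): Mid-width, mid-height of the big wrench's handle, 200 mm from the nut axis; axes as worm_top. Straight steel bar 26 mm wide, 16 mm thick, 105 to 288 mm behind the nut, underside 31 mm above the bench. The plate below (30 mm high) ends 130 mm behind the nut when unturned. Tightening moves the handle to its +y (clockwise from above); a push of a few N here turns it.
- nut (a joint): Angle of the big nut in rad, 0 at the start, growing clockwise seen from above (tightening); 0.785 is an eighth of a turn. Once the jaws fit, it turns with the wrench and stays where it is left.
- nut_top (a point): Centre of the top of the big steel hexagon nut (30 mm across flats, 18 mm high) on a fixed stud in the fixture plate; 48 mm above the bench, the stud 5 mm higher. Nut and wrench turn about this upright line. Two upright ears on the plate, 60 mm beyond the nut, rise to 72 mm.

How it is judged:
On the way, in this order (a step that is already met when the one before it is completed fails the run):
1. the jaws are closed to fit the nut, with the nut not yet turned (value of joint jaw below 0.0025 m and value of joint nut below 0.3 rad), for 0.2 s.
2. the nut is turned clockwise by about 45 degrees, the jaws still fitting it (value of joint nut above 0.54 rad and value of joint jaw below 0.004 m), for 0.2 s.
At the end, for the whole second after the job is handed in: The nut stands 45 degrees (31 to 59) clockwise of its start and is at rest, the wrench lies flat on it with its jaws within 4 mm of the nut's size (all of step 2 and value of joint nut below 1.03 rad and horizontal distance between handle and nut_top below 0.215 m and height (world z) of handle below 0.06 m and velocity of joint nut below 0.05 rad/s); the robot touches nothing.
It fails at once if the sliding jaw is pushed directly instead of by its worm (contact force between the fingers and jaw above 5 N).
It fails at once if the nut is turned by the fingers instead of with the wrench (contact force between the fingers and nut above 5 N).
It also fails if it takes over 51 s, if anything falls off the work surface, if the arm or the gripper's body presses on something with over 40 N, if the wrist force passes 120 N, or if a joint passes its speed limit or range.

## Working session

There is one attempt and no reset: what is moved stays moved. The work goes in short steps, each a Python script; the robot and the scene stay as the last script left them, time stands still between calls to the robot, and variables do not carry over. Pictures are saved under pics/ and viewed, at most 10 in all, crops included, and the job is handed in when it is done.

```bash
mkdir -p pics; ls
python3 - <<'E'
from cell import *
import cv2,numpy as np
for n in("scene","top"):
    cv2.imwrite(f"pics/{n}0.png",capture(n)); print(n,camera_params(n))
print(camera_params("wrist"),robot.current_time_s(),robot.current_tool_rot())
E
```

```text
pics
scene {'fx': 383.43908821706293, 'fy': 383.43908821706293, 'cx': 257.86917586965905, 'cy': 189.6987293313373, 'pose': array([[-0.7245088 ,  0.48663372, -0.48813381,  0.95616424],
       [ 0.68896096,  0.49023827, -0.5338532 ,  0.38519524],
       [-0.02048909, -0.72308648, -0.69045358,  0.53656951],
       [ 0.        ,  0.        ,  0.        ,  1.        ]])}
top {'fx': 367.8261025382786, 'fy': 367.8261025382786, 'cx': 251.3288482495476, 'cy': 187.90419228840108, 'pose': array([[ 0.00570074, -0.99808807,  0.06154437,  0.5942863 ],
       [-0.99992118, -0.00637807, -0.01081468,  0.05704051],
       [ 0.01118654, -0.06147786, -0.99804576,  0.74561411],
       [ 0.        ,  0.        ,  0.        ,  1.        ]])}
{'fx': 317.2320846496117, 'fy': 317.2320846496117, 'cx': 257.53948055192916, 'cy': 186.91354888825586, 'T_tool_cam': array([[-4.55426256e-04, -9.45195514e-01, -3.26504567e-01,
         8.51306711e-02],
       [ 9.99999746e-01, -2.51643226e-04, -6.66373810e-04,
         6.70561407e-04],
       [ 5.47690874e-04, -3.26504787e-01,  9.45195389e-01,
        -1.43806107e-01],
       [ 0.00000000e+00,  0.00000000e+00,  0.00000000e+00,
         1.00000000e+00]])} 0.1 [[ 9.72319217e-01  2.33655728e-01 -5.83605261e-04]
 [ 2.33656444e-01 -9.72316946e-01  2.10291100e-03]
 [-7.60920861e-05 -2.18106391e-03 -9.99997619e-01]]
```

View pics/top0.png

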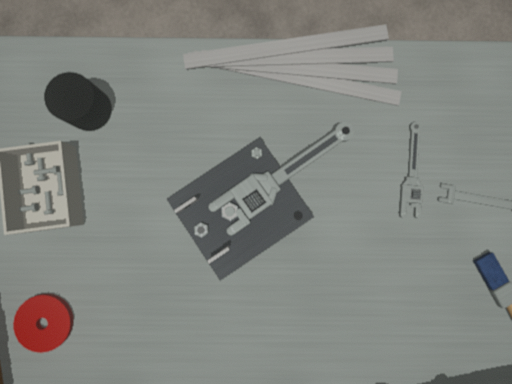

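View pics/scene0.png

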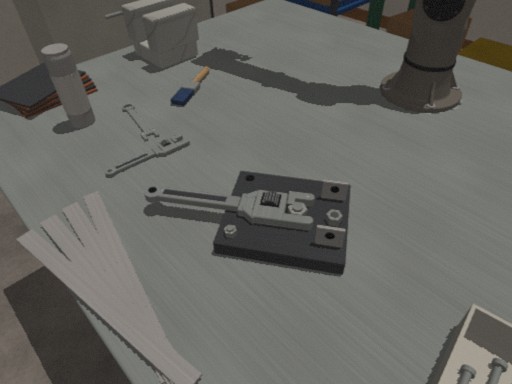

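The top view shows the nut at about (231,211), the worm at about (254,200) and the handle end at about (345,131). The scene view shows the nut at about (297,208) and the worm at about (271,199). I'll enlarge both.

Run:
```python
import cv2,numpy as np
a=cv2.imread("pics/top0.png")[180:240,200:280];b=cv2.imread("pics/scene0.png")[170:230,230:330]
a=cv2.resize(a,None,fx=5,fy=5,interpolation=2);b=cv2.resize(b,None,fx=4,fy=4,interpolation=2)
c=np.zeros((300,800,3),np.uint8);c[:,:400]=a;c[:240,400:]=b
cv2.imwrite("pics/c1.png",c)
```

```text
(no output)
```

View pics/c1.png

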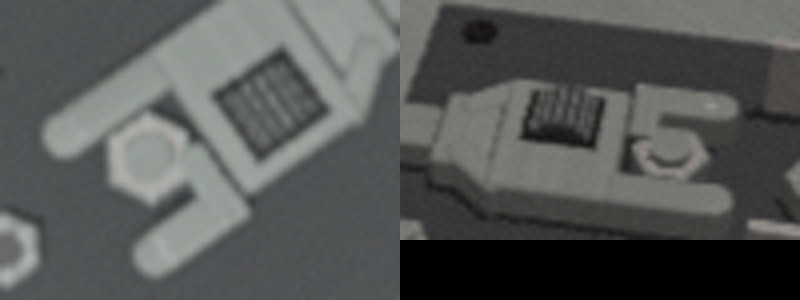

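```bash
cat > h.py <<'E'
from cell import *
import numpy as np,cv2
def ray(P,T,uv):
    d=T[:3,:3]@[(uv[0]-P['cx'])/P['fx'],(uv[1]-P['cy'])/P['fy'],1.]
    return T[:3,3],d/np.linalg.norm(d)
def atz(o,d,z): return o+d*(z-o[2])/d[2]
def tri(r):
    A=sum(np.eye(3)-np.outer(d,d) for o,d in r);b=sum((np.eye(3)-np.outer(d,d))@o for o,d in r)
    return np.linalg.solve(A,b)
def rc(n,uv): P=camera_params(n);return ray(P,P['pose'],uv)
def wristT(): # call just before capture
    T=np.eye(4);T[:3,:3]=robot.current_tool_rot();T[:3,3]=robot.current_eef_pos()
    return T@camera_params("wrist")["T_tool_cam"]
E
python3 - <<'E'
from h import *
for n,t,s,z in(("nut",(229.8,211.3),(297.7,206.7),.053),("worm",(254.1,200.5),(271.7,198),.060),("hole",(345,131),(152,191),.045)):
    a=rc("top",t);b=rc("scene",s)
    print(n,tri([a,b]).round(4),atz(*a,z).round(4),atz(*b,z).round(4))
E
```

```text
nut [0.5928 0.0898 0.0506] [0.5927 0.0897 0.053 ] [0.5946 0.0912 0.053 ]
worm [0.6128 0.0446 0.0542] [0.6131 0.0443 0.06  ] [0.6165 0.0492 0.06  ]
hole [ 0.75   -0.1321  0.0435] [ 0.7488 -0.1309  0.045 ] [ 0.7513 -0.1315  0.045 ]
```

Nut and worm agree with the stated geometry (50/10 mm offset, heights 51 and 54 mm). I'll go above the worm and look from close by, in two places.

```bash
cat >> h.py <<'E'
def R(ang): # tool x at angle ang (world), pointing down
    c,s=np.cos(ang),np.sin(ang); return np.array([[c,s,0],[s,-c,0],[0,0,-1.]])
A0=np.arctan2(-.816,.578)  # nut -> handle direction
E
python3 - <<'E'
from h import *
jaws.clamp(20)
robot.move_to([.613,.044,.16],R(A0))
ims=[]
for i,p in enumerate([[.613,.044,.16],[.598,.065,.16]]):
    if i: robot.move_l(p)
    robot.sleep(.2);T=wristT();np.save(f"T{i}.npy",T);im=capture("wrist");cv2.imwrite(f"pics/w{i}.png",im);ims.append(cv2.resize(im,(400,300)))
cv2.imwrite("pics/w.png",np.hstack(ims))
print(robot.current_eef_pos(),robot.current_width(),robot.current_joints(),robot.current_time_s())
E
```

```text
[0.59847374 0.06385105 0.1598659 ] 0.0002737237724795372 [ 0.22360175  0.51843643 -0.53576389  1.45649326  0.2713702   1.24063209
 -2.86935204] 4.3667
```

View pics/w.png

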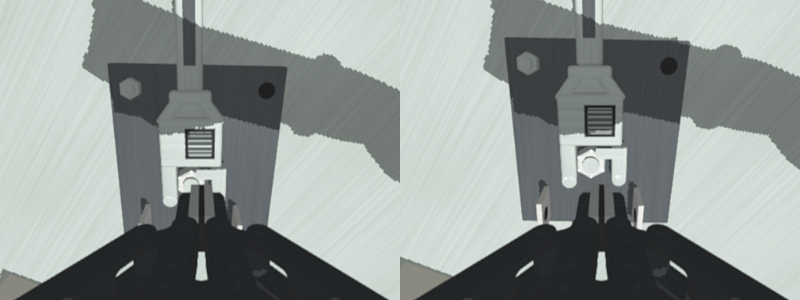

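Wrist views: worm at full-res (255,183) in the first and (256,154) in the second. The nut is at (244,209) in the second.

```bash
python3 - <<'E'
from h import *
P=camera_params("wrist");T=[np.load(f"T{i}.npy") for i in(0,1)]
a=ray(P,T[0],(255,183));b=ray(P,T[1],(256,153.6));n=ray(P,T[1],(244.5,208.6))
print(tri([a,b]),atz(*a,.06),atz(*b,.06),atz(*n,.053))
t=rc("top",(254.1,200.5));print(tri([a,b,t]))
h=ray(P,T[1],(589*1.28-512,20*1.28));print("handle ctr",atz(*h,.047))
E
python3 - <<'E'
import cv2
a=cv2.imread("pics/w0.png")[130:280,180:330];b=cv2.imread("pics/w1.png")[130:280,180:330]
cv2.imwrite("pics/wc.png",cv2.resize(cv2.hconcat([a,b]),(800,400),interpolation=2))
E
```

```text
[0.61597289 0.04313873 0.05258369] [0.61771773 0.04134252 0.06      ] [0.61656002 0.04147363 0.06      ] [0.5960486  0.08782311 0.053     ]
[0.6143825  0.04456592 0.04531445]
handle ctr [ 0.67800908 -0.02800443  0.047     ]
```

View pics/wc.png

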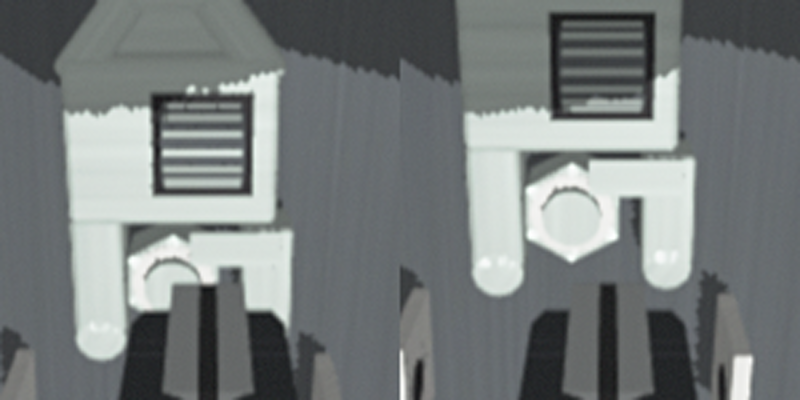

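```bash
cat >> h.py <<'E'
U=np.array([-.578,.816,0]);Wm=np.array([.6147,.0428,0])
def stroke(a=-.007,b=.007,F=8):
    robot.move_l(Wm+U*a+[0,0,.072]);robot.sleep(.15);f0=robot.current_force()
    hit=robot.move_l(Wm+U*a+[0,0,.052],max_speed=.02,threshold=F)
    p=robot.current_eef_pos();print("hit",hit,p.round(4),(robot.current_force()-f0).round(2))
    if not hit: robot.move_l(p+[0,0,.03]);return
    n=4
    for i in range(1,n+1):
        q=Wm+U*(a+(b-a)*i/n);q[2]=p[2]-.0003
        robot.move_l(q,max_speed=.03);f=robot.current_force()-f0
        print(robot.current_eef_pos().round(4),"along",(f@U).round(2),"fz",f[2].round(2))
    robot.move_l(robot.current_eef_pos()+[0,0,.015])
E
python3 - <<'E'
from h import *
stroke();print(robot.current_time_s())
E
```

```text
hit True [0.6187 0.037  0.06  ] [-0.27 -1.02  5.85]
[0.6171 0.0402 0.0601] along -1.13 fz 3.92
[0.6154 0.0425 0.0601] along -3.09 fz 4.38
[0.6131 0.0454 0.0601] along -3.42 fz 5.78
[0.611  0.0482 0.06  ] along -3.75 fz 6.78
7.2833
```

Contact height is 60 mm as expected, and the roll drag is about 3–4 N. Second and third strokes press a bit deeper.

```bash
sed -i 's/p\[2\]-.0003/p[2]-.0012/' h.py
python3 - <<'E'
from h import *
stroke();stroke()
robot.move_l([.598,.065,.16]);robot.sleep(.2)
im=capture("wrist");cv2.imwrite("pics/w2.png",im)
cv2.imwrite("pics/w2c.png",cv2.resize(im[130:280,180:330],(450,450),interpolation=2))
print(robot.current_time_s())
E
```

```text
hit True [0.6187 0.0371 0.06  ] [-0.51 -1.76  4.84]
[0.6183 0.0383 0.0601] along -3.33 fz 6.54
[0.6166 0.0412 0.0601] along -3.89 fz 6.12
[0.6146 0.0442 0.06  ] along -4.14 fz 6.33
[0.6126 0.0472 0.0601] along -4.02 fz 5.66
hit True [0.6187 0.0371 0.06  ] [0.45 0.87 5.33]
[0.6183 0.0384 0.06  ] along -2.68 fz 6.46
[0.6166 0.0412 0.0601] along -2.57 fz 5.36
[0.6146 0.0441 0.0601] along -3.1 fz 6.19
[0.6127 0.047  0.0601] along -3.22 fz 6.19
13.0333
```

View pics/w2c.png

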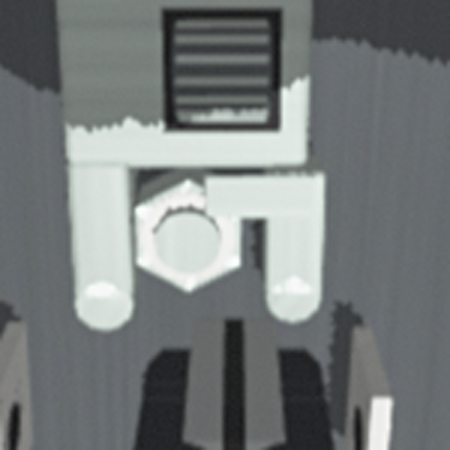

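The jaw has barely moved (sliding jaw inner edge at u≈267, nut flat at 240 in the crop), so the tip mostly slipped at 6 N. I'll press harder, with force feedback.

```bash
cat >> h.py <<'E'
def stroke2(a=-.008,b=.009,Ft=12.5,n=6):
    robot.move_l(Wm+U*a+[0,0,.066]);robot.sleep(.15);f0=robot.current_force()
    hit=robot.move_l(Wm+U*a+[0,0,.054],max_speed=.02,threshold=6)
    z=.0585;log=[]
    for _ in range(4):
        robot.move_l(np.r_[(Wm+U*a)[:2],z],max_speed=.02);robot.sleep(.05)
        f=(robot.current_force()-f0)[2]
        if abs(f-Ft)<1.5:break
        z-=np.clip((Ft-f)/5e3,-.001,.0015)
    print("press",hit,round(f,1),round(z,4))
    for i in range(1,n+1):
        robot.move_l(np.r_[(Wm+U*(a+(b-a)*i/n))[:2],z],max_speed=.03);f=robot.current_force()-f0
        log.append(((robot.current_eef_pos()-Wm)@U*1e3,f@U,f[2]));z-=np.clip((Ft-f[2])/8e3,-.0008,.0008)
    print(np.round(log,1).tolist(),round(z,4))
    robot.move_l(robot.current_eef_pos()+[0,0,.01])
E
python3 - <<'E'
from h import *
stroke2();print(robot.current_time_s())
E
```

```text
press True 12.7 0.0567
[[-8.1, -1.4, 10.1], [-7.6, -3.6, 11.6], [-5.4, -4.6, 11.4], [-2.2, -2.9, 13.8], [0.9, -4.1, 13.0], [3.8, -3.8, 12.9]] 0.0564
17.0833
```

Lateral force now stays well below friction, so it's rolling. One more stroke, then a look.

Run:
```python
from h import *
stroke2(a=-.008,b=.013,n=7)
robot.move_l([.598,.065,.16],max_speed=.2);robot.sleep(.15)
im=capture("wrist");cv2.imwrite("pics/w3.png",im)
cv2.imwrite("pics/w3c.png",cv2.resize(im[130:280,180:330],(600,600),interpolation=2))
print(robot.current_time_s())
```

```text
press True 13.2 0.0569
[[-7.8, -1.7, 10.2], [-7.0, -3.9, 11.2], [-5.2, -5.8, 11.9], [-2.9, -5.8, 10.5], [-0.3, -7.6, 11.7], [2.7, -6.1, 10.8], [5.5, -7.0, 10.7]] 0.0555
21.6333
```

View pics/w3c.png

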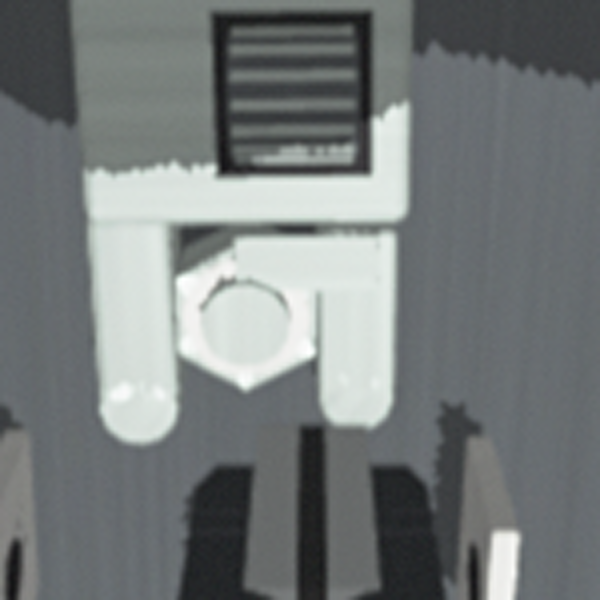

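The jaws are now snug: inner edges at u≈175 and 318, nut flats at 177 and 316. Next is the handle; I'll check reach first.

```bash
cat >> h.py <<'E'
N=np.array([.5945,.0888,0])
def hp(phi,off,z,r=.2):
    a=A0-phi;e=np.array([np.cos(a),np.sin(a),0]);t=np.array([np.sin(a),-np.cos(a),0])
    return N+r*e-off*t+[0,0,z]
E
python3 - <<'E'
from h import *
for fl in(0,np.pi):
  for phi,off in((0,.05),(0,.022),(.4,.022),(.8,.022),(.8,.05)):
    q=kinematics.ik(hp(phi,off,.037),R(A0-phi+fl));print(fl,phi,off,None if q is None else np.round(q,2))
E
```

```text
0 0 0.05 [ 0.25  0.92 -0.45  1.06  0.37  1.24 -2.69]
0 0 0.022 [ 0.29  0.87 -0.45  1.15  0.36  1.2  -2.67]
0 0.4 0.022 [ 0.35  0.73 -0.37  1.39  0.28  1.07 -2.99]
0 0.8 0.022 [-0.11  0.59  0.38  1.65 -0.26  0.95 -2.96]
0 0.8 0.05 [-0.09  0.64  0.38  1.57 -0.27  0.99 -2.96]
3.141592653589793 0 0.05 [ 0.48  1.11 -1.08  1.04  0.92  1.43  0.21]
3.141592653589793 0 0.022 [ 0.54  1.07 -1.08  1.13  0.91  1.4   0.2 ]
3.141592653589793 0.4 0.022 [ 0.67  0.94 -1.01  1.37  0.8   1.26 -0.17]
3.141592653589793 0.8 0.022 [ 0.77  0.78 -0.96  1.61  0.7   1.12 -0.55]
3.141592653589793 0.8 0.05 [ 0.74  0.83 -0.95  1.53  0.71  1.16 -0.53]
```

Run:
```python
from h import *
F=lambda p:R(A0-p+np.pi)
robot.move_to(hp(0,.048,.16),F(0))
hit=robot.move_l(hp(0,.048,.037),threshold=8);print("down",hit,robot.current_eef_pos(),robot.current_time_s())
if not hit:
    f0=robot.current_force()
    robot.move_l(hp(0,.024,.037),max_speed=.05);print((robot.current_force()-f0).round(1))
    for p in(.2,.4):
        robot.move_l(hp(p,.022,.037),frame=F(p),max_speed=.06)
        print(p,(robot.current_eef_pos()-hp(p,.022,.037)).round(4),(robot.current_force()-f0).round(1))
    cv2.imwrite("pics/t1.png",cv2.resize(capture("top")[100:260,180:380],(600,480)))
    print(robot.current_time_s(),robot.current_joints().round(2))
```

```text
down False [ 0.75008163 -0.04634122  0.0384452 ] 25.2667
[-0.3 -0.7  0.1]
0.2 [0.0001 0.0004 0.0001] [0.2 0.2 0.3]
0.4 [-0.0001 -0.0003 -0.    ] [ 0.5 -0.4  1.1]
27.6167 [ 0.68  0.94 -1.02  1.37  0.81  1.27 -0.17]
```

View pics/t1.png

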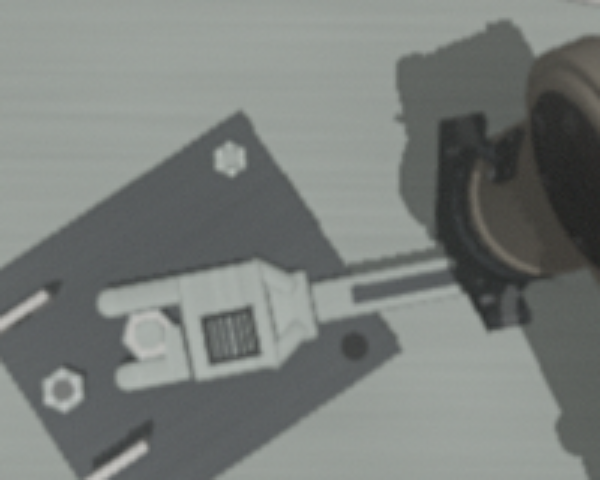

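The wrench handle has swung with the nut by about 23° (handle slope now about 11°, from 35°), tracking the commanded 0.4 rad. I'll continue to 45° and back off.

Run:
```python
from h import *
F=lambda p:R(A0-p+np.pi)
for p in(.6,.79): robot.move_l(hp(p,.022,.037),frame=F(p),max_speed=.06)
robot.sleep(.4)
robot.move_l(hp(.79,.05,.037),max_speed=.08)
robot.move_l(hp(.79,.05,.2));robot.move_l(hp(.3,.08,.22))
robot.sleep(.3)
cv2.imwrite("pics/t2.png",cv2.resize(capture("top")[100:300,180:380],(600,600)))
print(robot.current_time_s(),robot.current_force())
```

```text
32.725 [ 0.20110091 -0.08446927  0.52632013]
```

View pics/t2.png

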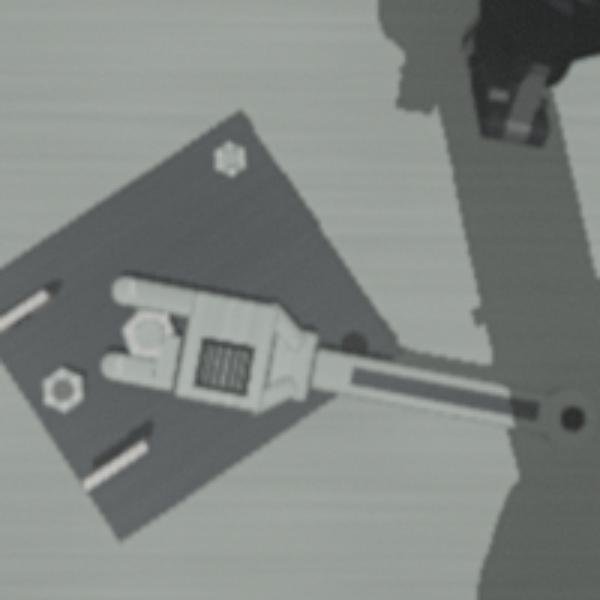

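The handle axis runs from the nut (148,333) to the hole (572,419), 11.5° below horizontal against 34.9° above at the start. That is about 46° of turn, with the jaws still snug and the robot clear.

```bash
python3 -c "
from h import *
print(robot.sign_off())"
```

```text
the job is handed in; nothing more can be done
None
```

I rolled the worm until the jaws fit the nut, pulled the handle round to turn the nut about 46° clockwise (measured from the top camera), left the wrench on it and handed the job in; no verdict was returned.

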